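Send the blue sleeve down the diverter chute into the blue bin

TASK

Set the chute's diverter lever fully over to its stop, towards the side where the blue bin stands, then lift the blue sleeve up off its leaning peg, carry it over, and lower its end into the mouth of the chute before letting go, so that it slides down into the blue bin. Leave the lever set that way, the red sleeve on its peg, and the tape measure, pen mug and knife where they are.

Things in the scene. Friction and masses are not known exactly. Their poses are not given: they have to be found in the camera images.
- blue_sleeve_mid (a point): Centre of the blue plastic tube (sleeve), half-way up on its axis: 80 mm long, 46 mm outside, 34 mm inside diameter, about 90 g. z is the tube's axis, to its upper free end. It starts hung over a 26 mm round peg leaning 30 degrees from vertical, loose on a collar; the peg's end sticks out 8 mm past it. It comes off only along the peg, after some 90 mm. Which of the rack's two pegs varies.
- red_sleeve_mid (a point): Centre of the red sleeve, same size and pose, hung on the other peg of the rack, 130 mm away. It stays there.
- rack: Blue fixed rack with two steel pegs at y = +65 and -65 mm, leaning to its open front (its own -x) in its x-z plane; origin at the underside of its base. The sleeves' centres start near x = -16, z = 122 mm. Behind them is an upright panel; above, a shelf: front edge x = +8 mm, underside z = 205 mm, y +-135 mm. A hand straight down on a sleeve hits the shelf: come leaning along the peg.
- chute_mouth (a point): Centre of the oblong mouth of the grey chute tower, level with its yellow rim, 240 mm above the table; inside 86 mm (x) by 100 mm (y), outside 106 by 120 mm; throat 23 mm deep. Its x and y lie along its sides: -x is the lever's side, the bins stand at +y and -y. Below the throat a polished steel plate tips to +y or -y with the lever.
- diverter (a joint): Angle (rad) of the diverter lever and the plate in the chute turning with it: 0 = lever upright, plate level (it starts within 0.15 of that); +0.8 = stop, leaning to the mouth's +y, parts slide to the +y bin; -0.8 = other stop, -y. Stiff: it stays where left and takes about 3 to 4 N sideways near the knob.
- lever_knob (a point): Centre of the black ball knob, 30 mm diameter, on top of the lever, a 12 mm rod. The lever's pivot is 130 mm from the knob, at height 130 mm, 85 mm to the -x side of the mouth's centre; it turns about the mouth's x axis. Upright, the knob's centre is 260 mm above the table.
- blue_bin_in (a point): Centre of the inner floor of the blue bin, a fixed open box 160 by 160 mm, 60 mm high, 4 mm walls, standing at one of the two open sides of the chute, 155 mm from its centre. Which side (+y or -y of the mouth) varies.
- red_bin_in (a point): Centre of the inner floor of the red bin, the same box on the other side of the chute.
- tape_measure: Yellow and black tape measure, 70 by 35 by 65 mm, origin under its centre; bystander.
- pen_mug: White mug with three pens, 80 mm diameter, 95 mm high (pens to 141 mm), origin under its centre; bystander.
- cutter: Closed yellow utility knife, 150 by 30 by 18 mm, lying along its x axis, origin under its centre; bystander.
Things that resemble listed ones, but are neither listed nor needed, are in the scene too. Of the things like the part that bears blue_sleeve_mid, leave any that is orange; of the rest the larger one is meant.

How it is judged:
On the way, in this order (a step that is already met when the one before it is completed fails the run):
1. The lever is set over towards the blue bin's side (beyond 0.68 rad) (((y of blue_bin_in in the frame of chute_mouth above 0 m and value of joint diverter above 0.68 rad) or (y of blue_bin_in in the frame of chute_mouth below 0 m and value of joint diverter below -0.68 rad))), for 0.2 s.
2. The blue sleeve is held in the fingers, lifted off its peg: its centre higher than 0.215 m (height (world z) of blue_sleeve_mid above 0.215 m and horizontal distance between blue_sleeve_mid and red_sleeve_mid above 0.05 m and contact force between the fingers and blue_sleeve above 0.3 N), for 0.1 s.
3. Still held, its lower end is inside the mouth of the chute: its centre less than 36 mm above the rim and within 30 mm of the mouth's centre sideways, the lever still set (x of blue_sleeve_mid in the frame of chute_mouth between -0.03 and 0.03 m and y of blue_sleeve_mid in the frame of chute_mouth between -0.03 and 0.03 m and z of blue_sleeve_mid in the frame of chute_mouth below 0.036 m and contact force between the fingers and blue_sleeve above 0.3 N and ((y of blue_bin_in in the frame of chute_mouth above 0 m and value of joint diverter above 0.68 rad) or (y of blue_bin_in in the frame of chute_mouth below 0 m and value of joint diverter below -0.68 rad))), for 0.05 s.
At the end, for the whole second after the job is handed in: The blue sleeve lies at rest in the blue bin (centre inside the walls, under 60 mm above the floor), the lever is beyond 0.68 rad to the blue bin's side, the red sleeve is within 20 mm of where it hung, and the tape measure, mug and knife are within 40 mm of where they stood (x of blue_sleeve_mid in the frame of blue_bin_in between -0.078 and 0.078 m and y of blue_sleeve_mid in the frame of blue_bin_in between -0.078 and 0.078 m and z of blue_sleeve_mid in the frame of blue_bin_in between 0 and 0.06 m and linear speed of blue_sleeve below 0.03 m/s and ((y of blue_bin_in in the frame of chute_mouth above 0 m and value of joint diverter above 0.68 rad) or (y of blue_bin_in in the frame of chute_mouth below 0 m and value of joint diverter below -0.68 rad)) and distance of red_sleeve_mid from where it was at the start of the episode below 0.02 m and distance of each of tape_measure, pen_mug, cutter from where it was at the start of the episode below 0.04 m); the robot touches nothing.
It fails at once if The red sleeve is moved more than 20 mm (distance of red_sleeve_mid from where it was at the start of the episode above 0.02 m).
It fails at once if The tape measure is moved more than 40 mm (distance of tape_measure from where it was at the start of the episode above 0.04 m).
It fails at once if The pen mug is moved more than 40 mm (distance of pen_mug from where it was at the start of the episode above 0.04 m).
It fails at once if The knife is moved more than 40 mm (distance of cutter from where it was at the start of the episode above 0.04 m).
It fails at once if The pen mug is tipped over (angle between pen_mug's own z axis and vertical above 0.5 rad).
It also fails if it takes over 58 s, if anything falls off the work surface, if the arm or the gripper's body presses on something with over 40 N, if the wrist force passes 120 N, or if a joint passes its speed limit or range.

ROBOT

A 7-joint arm with a two-finger parallel gripper is mounted at the origin on the work surface. World frame = base frame: x ahead of the robot, y to its left, z up, the work surface at z = 0. Lengths are in m, angles in rad, forces in N, time in s.
With the tool pointing down it reaches from about 0.4 to 0.925 m from the base axis. Payload 4.1 kg.
Tool frame: the origin (TCP) lies midway between the tips of the shut fingers; the grasp point (between the pads) lies hold_point_z behind it (hold_point_z is the distance from the TCP to the grasp point, in m); z points along the fingers, y is the line along which they close (so a half turn about z gives the same grasp; the last joint's range is limited). The gripper opens to 85 mm and grips with 20 to 120 N. Pads are 22 mm wide; open, the fingers measure 114 mm over their backs; the gripper's body (76 mm by 85 mm) begins 54 mm behind the grasp point. The pads swing forward as they close: fully open they stand 13 mm farther back than shut.
Start: joints at [1.117, 0.398, 0.045, 1.537, -0.019, 1.207, -0.051], TCP at [0.226, -0.61, 0.196] pointing down, gripper open.
Joint ranges: [-2.82, 2.82], [-0.49, 2.23], [-1.37, 1.46], [0, 2.46], [-1.36, 4.5], [0.23, 2], [-2.94, 2.94]. Speed limits (rad/s): [2.57, 2.57, 3.14, 3.14, 3.14, 3.14, 3.14].

INTERFACE

Orientations are given as a rotation vector (axis times angle).
In Python, from cell import get_state, get_image, finish_job, search_frame, masks_of, place_of, hold_point_z gives the robot as it stands.
- The arm moves only by the tool step_arm, never from a script. Its argument "rows" is a list of rows, each a list of 3 entries, a list of its own where there are three numbers: the finger opening in mm, from 0 to 85.4, then the shift along the tool's x, y, z in mm, then the turn, a rotation vector about the tool's x, y, z in rad. In form: [[fingers, [tx, ty, tz], [wx, wy, wz]], ...]. A call has 1 to 20 rows; each row shifts and turns the commanded pose from where the row before left it, along the tool's axes as they then stand; what a row does not reach is not made up. A row lasts 1/8 s, in which the tool goes at most 62.5 mm and 10.7 degrees, less where a joint would pass 70% of its speed; a pose out of reach is approached as far as the arm can. A call is refused whole if a number of a shift passes 62.5 or a number of a turn 0.188, either way. A call with a gripper value outside its range is refused whole. The fingers move at their own pace and stop on an object; "grip_force" is the grip in N (left out, the last holds). Time passes only in rows, so rows that do not move let the fingers close. It gives the time, the measured TCP pose, the force, the opening and the grip force at its end, in the units of the state.
- get_state(): the state, without advancing time (a new reading comes with each control period).
- get_image(name): name is "scene" or "top"; returns a dict with "pixels" (400x640x3 uint8, red, green, blue), "fx", "fy", "cx", "cy" (pixels), "dist_coeffs" ([k1, k2, p1, p2, k3] as OpenCV has them; the pictures are not rectified), "view" (4x4, takes a point from world to camera coordinates). Camera axes: x right, y down, z forward; pixel columns grow to the right and rows downward; lengths in m; the calibration is good to about 2 mm. A picture is of the moment at which its call begins. There is no depth.
- finish_job(): hands the job in; it is judged then, once.
Trained networks look in the newest picture that a camera, given by its name, has taken for a name from the list of things; names that differ only in an ending like _2 or _b are one class to them, and where a whole thing is asked for, a point or a joint stands for the part that bears it (a point fixed in the world has none). Each returns a list of dicts, best first, with "confidence" (0 to 1); they miss things now and then, are a little off and sometimes report something else, mostly with a low value. They report only what shows in the picture. A call takes as long as a camera call. They do not tell look-alikes from the thing itself.
- search_frame(camera, query): "location" ([row, column] as shares, 0 to 1, of the picture: columns of its width, rows of its height, amid what is visible of it).
- masks_of(camera, query): "mask" (400x640 bool, what is visible of it) and "location" ([row, column] as shares, 0 to 1, of the picture: columns of its width, rows of its height, amid what is visible of it).
- place_of(camera, query): "location" ([row, column] as shares, 0 to 1, of the picture: columns of its width, rows of its height: a listed point, or the origin of a listed thing).
The state is a dict: "t": time; "joints": joint angles; "qvel": joint speeds; "effort": joint torques, N m; "ee_pos": TCP position; "eef_rot": TCP orientation; "wrist_force": force on the tool from outside, world axes, zero at the start; "torque": the same for the moment, N m; "width": opening from 0.0 (shut) to 1.0 (fully open); "gripper_force": force on a finger pad.
Only numpy, scipy, OpenCV 4.12 (cv2) and the standard library are available. Lean on these libraries where they do the work, as an engineer would, in place of code of your own. Each camera call takes 0.05 s, during which the arm holds its last target. There are 200 camera calls.

## Working session

There is one attempt and no reset: what is moved stays moved. The work goes in short steps, Python scripts to look and compute and a tool call to move; the robot and the scene stay as the last step left them, time stands still between calls to the robot, and variables do not carry over. Pictures are saved under pics/ and viewed, at most 13 in all, crops included, and the job is handed in when it is done.

Besides the shell and the picture viewer there is one more tool, called after ">>>" as name(argument=value, ...), one argument or row to a line, values as JSON. step_arm: Moves the arm, as the interface text tells. Its arguments: {"type":"object","properties":{"rows":{"type":"array","items":{"type":"array"}},"grip_force":{"type":"number"}},"required":["rows"]}

```bash
mkdir -p pics; ls
cat > h.py <<'E'
import numpy as np,cv2
from cell import *
def save(im,n): cv2.imwrite(n,im["pixels"][:,:,::-1])
def K(im): return np.array([[im["fx"],0,im["cx"]],[0,im["fy"],im["cy"]],[0,0,1]]),np.array(im["dist_coeffs"])
def ray(im,loc):
    k,d=K(im); p=np.array([[[loc[1]*640,loc[0]*400]]],float)
    u=cv2.undistortPoints(p,k,d)[0,0]; V=np.array(im["view"]); R=V[:3,:3];t=V[:3,3]
    return -R.T@t, R.T@np.array([u[0],u[1],1])
def atz(im,loc,z):
    o,r=ray(im,loc); return o+r*(z-o[2])/r[2]
def proj(im,P):
    k,d=K(im);V=np.array(im["view"])
    return cv2.projectPoints(np.array(P,float).reshape(-1,3),cv2.Rodrigues(V[:3,:3])[0],V[:3,3],k,d)[0][:,0]
def tri(rs):
    A=0;b=0;
    for o,r in rs:
        r=r/np.linalg.norm(r);M=np.eye(3)-np.outer(r,r);A=A+M;b=b+M@o
    X=np.linalg.solve(A,b); return X,[np.linalg.norm(np.cross(X-o,r/np.linalg.norm(r))) for o,r in rs]
E
python3 - <<'E'
from h import *
np.set_printoptions(precision=3,suppress=True)
ims={c:get_image(c) for c in("scene","top")}
for c in ims: save(ims[c],f"pics/{c}0.png"); print(c,ray(ims[c],(.5,.5)))
print(hold_point_z() if callable(hold_point_z) else hold_point_z, get_state())
for q in["blue_sleeve_mid","red_sleeve_mid","rack","chute_mouth","lever_knob","blue_bin_in","red_bin_in","tape_measure","pen_mug","cutter"]:
  for c in ims:
    print(q,c,[(np.round(r["confidence"],2),np.round(np.array(r["location"])*[400,640]).tolist()) for r in place_of(c,q)])
E
```

```text
pics
scene (array([1.249, 0.472, 0.68 ]), array([-0.689, -0.447, -0.571]))
top (array([0.459, 0.056, 1.004]), array([ 0.163, -0.028, -0.986]))
0.0187 {'t': 0.1, 'joints': array([ 1.117,  0.399,  0.045,  1.538, -0.019,  1.207, -0.051]), 'qvel': array([-0.001, -0.002,  0.001, -0.002,  0.002,  0.   ,  0.002]), 'effort': array([  0.003, -47.626,   1.37 , -25.495,   0.012,   0.005,   0.   ]), 'ee_pos': array([ 0.226, -0.609,  0.195]), 'eef_rot': array([-3.091, -0.554,  0.001]), 'wrist_force': array([ 1.416, -0.117, -0.037]), 'torque': array([ 0.039, -0.037,  0.005]), 'gripper_force': 0.0, 'width': 0.9981338754378714}
blue_sleeve_mid scene [(np.float64(0.95), [294.0, 502.0]), (np.float64(0.75), [223.0, 414.0]), (np.float64(0.73), [293.0, 368.0]), (np.float64(0.51), [287.0, 309.0])]
blue_sleeve_mid top [(np.float64(0.82), [224.0, 221.0]), (np.float64(0.7), [223.0, 151.0]), (np.float64(0.46), [170.0, 247.0])]
red_sleeve_mid scene []
red_sleeve_mid top [(np.float64(0.69), [279.0, 210.0])]
rack scene [(np.float64(0.62), [253.0, 427.0])]
rack top [(np.float64(0.76), [250.0, 222.0])]
chute_mouth scene [(np.float64(0.84), [142.0, 249.0])]
chute_mouth top [(np.float64(0.98), [198.0, 414.0]), (np.float64(0.28), [226.0, 219.0])]
lever_knob scene [(np.float64(0.97), [126.0, 272.0])]
lever_knob top [(np.float64(0.7), [234.0, 411.0])]
blue_bin_in scene [(np.float64(0.79), [239.0, 292.0])]
blue_bin_in top [(np.float64(0.71), [201.0, 335.0])]
red_bin_in scene [(np.float64(0.87), [197.0, 226.0])]
red_bin_in top [(np.float64(0.84), [218.0, 443.0])]
tape_measure scene [(np.float64(0.95), [286.0, 309.0])]
tape_measure top [(np.float64(0.62), [157.0, 292.0])]
pen_mug scene [(np.float64(0.94), [275.0, 258.0])]
pen_mug top [(np.float64(0.77), [150.0, 338.0])]
cutter scene [(np.float64(0.59), [233.0, 372.0])]
cutter top [(np.float64(0.92), [248.0, 279.0])]
```

View pics/scene0.png

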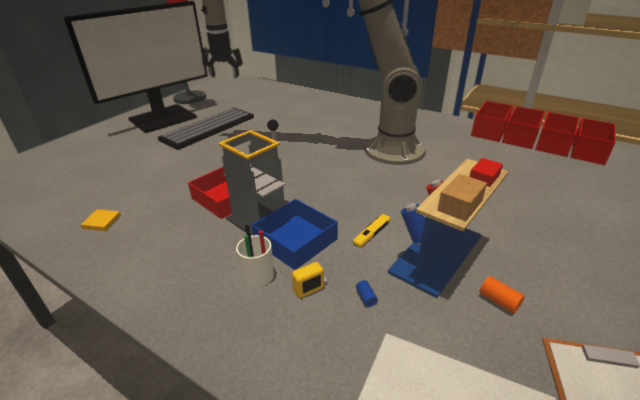

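View pics/top0.png

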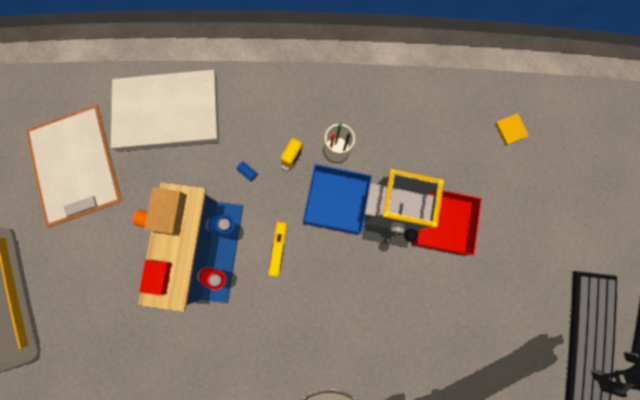

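The scene picture shows the blue bin at (295,232) on the near-left side of the chute, and the knob at (272,126). The rack's open front faces the chute. In the top picture, the blue sleeve is at (222,224), red at (213,279), the mouth at (414,199) and the knob at (411,235).

Run:
```python
from h import *
np.set_printoptions(precision=4,suppress=True)
ims={c:get_image(c) for c in("scene","top")}
S,T=ims["scene"],ims["top"]
px=lambda r,c:(r/400,c/640)
L={}
def g(c,q): 
    return [np.array(r["location"]) for r in place_of(c,q)]
B=[l for l in g("top","blue_sleeve_mid") if np.hypot(*(l*[400,640]-[224,221]))<20]
Bs=[l for l in g("scene","blue_sleeve_mid") if np.hypot(*(l*[400,640]-[223,414]))<20]
print("blue top z.122",[atz(T,l,.122) for l in B],"tri",[tri([ray(T,B[0]),ray(S,l)]) for l in Bs])
for q,z in[("red_sleeve_mid",.122),("rack",0),("chute_mouth",.24),("lever_knob",.26),("blue_bin_in",.004),("red_bin_in",.004),("tape_measure",0),("pen_mug",0),("cutter",0)]:
    t=g("top",q)[:1];s=g("scene",q)[:1]
    print(q,[atz(T,l,z)[:2] for l in t],[atz(S,l,z)[:2] for l in s],tri([ray(T,t[0]),ray(S,s[0])]) if t and s else "")
# yellow rim quad, top
def quad(im,box):
    h=cv2.cvtColor(im["pixels"],cv2.COLOR_RGB2HSV); m=cv2.inRange(h,(18,120,120),(35,255,255)); k=np.zeros_like(m); r0,r1,c0,c1=box;k[r0:r1,c0:c1]=255; m&=k
    cs=max(cv2.findContours(m,cv2.RETR_EXTERNAL,cv2.CHAIN_APPROX_NONE)[0],key=cv2.contourArea)
    h=cv2.convexHull(cs)
    e=cv2.approxPolyN(h,4)[0] if hasattr(cv2,"approxPolyN") else cv2.boxPoints(cv2.minAreaRect(cs))
    return e
for n,im,b in(("top",T,(160,240,370,460)),("scene",S,(120,170,210,290))):
    e=quad(im,b); P=np.array([atz(im,px(r,c),.24) for c,r in e]); print(n,e.tolist(),P[:,:2],P.mean(0),np.linalg.norm(P-np.roll(P,1,0),axis=1))
```

```text
blue top z.122 [array([0.5317, 0.2736, 0.122 ])] tri [(array([0.5317, 0.2744, 0.1203]), [np.float64(0.00045457270828882016), np.float64(0.0004545727082888479)])]
red_sleeve_mid [array([0.4104, 0.2972])] [array([0.5379, 0.2749])] (array([0.4239, 0.2803, 0.0554]), [np.float64(0.037742856000381866), np.float64(0.037742856000382005)])
rack [array([0.481 , 0.2983])] [array([0.4823, 0.3041])] (array([ 0.4802,  0.3013, -0.0032]), [np.float64(0.002379954874912939), np.float64(0.0023799548749129104)])
chute_mouth [array([ 0.5984, -0.1709])] [array([ 0.587 , -0.1804])] (array([ 0.5974, -0.1693,  0.2469]), [np.float64(0.0005732542906563972), np.float64(0.0005732542906563264)])
lever_knob [array([ 0.5167, -0.1637])] [array([ 0.5121, -0.1463])] (array([ 0.5123, -0.1564,  0.26  ]), [np.float64(0.00824818821900692), np.float64(0.008248188219006967)])
blue_bin_in [array([ 0.6111, -0.0192])] [array([ 0.6109, -0.0249])] (array([ 0.612 , -0.021 ,  0.0062]), [np.float64(0.0023515803190121273), np.float64(0.0023515803190121316)])
red_bin_in [array([ 0.5666, -0.3174])] [array([ 0.5647, -0.3139])] (array([
[... 282 characters left out ...]
[array([ 0.777, -0.019])] [array([ 0.7705, -0.0187])] (array([ 0.7744, -0.0171,  0.0047]), [np.float64(0.0017799269070444884), np.float64(0.0017799269070445523)])
cutter [array([0.4887, 0.1413])] [array([0.7428, 0.1034])] (array([ 0.5532,  0.0819, -0.1704]), [np.float64(0.09462409798624623), np.float64(0.09462409798624623)])
top [[444, 179], [436, 227], [382, 217], [389, 168]] [[ 0.6362 -0.2393]
 [ 0.5295 -0.217 ]
 [ 0.5498 -0.0989]
 [ 0.6584 -0.1162]] [ 0.5935 -0.1679  0.24  ] [0.1251 0.109  0.1199 0.11  ]
scene [[282, 143], [247, 158], [215, 143], [250, 129]] [[ 0.5521 -0.092 ]
 [ 0.6586 -0.1163]
 [ 0.6392 -0.2416]
 [ 0.5277 -0.22  ]] [ 0.5944 -0.1675  0.24  ] [0.1303 0.1092 0.1268 0.1136]
```

Run:
```python
from h import *
from scipy.optimize import least_squares
T=get_image("top");S=get_image("scene")
def rk(p,P):
    c,s=np.cos(p[2]),np.sin(p[2]);R=np.array([[c,-s,0],[s,c,0],[0,0,1]]);return np.atleast_2d(P)@R.T+[p[0],p[1],0]
a=np.array([-.5,0,.866])
def mdl(side): 
    m=np.array([-.016,.065*side,.122]); th=np.linspace(0,2*np.pi,60)[:,None]
    ring=lambda s,r:m+s*a+r*(np.cos(th)*[.866,0,.5]+np.sin(th)*[0,1,0])
    return np.vstack([ring(.04,.023),ring(.048,.013)]),ring(-.04,.023)
p0=[.478,.300,np.radians(79)]
sh=[[.008,-.135,.205],[.008,.135,.205]]
out=[]
for n,im,(r0,r1,c0,c1) in(("top",T,(170,320,130,260)),("scene",S,(150,300,380,520))):
    z=5;b=cv2.resize(im["pixels"][r0:r1,c0:c1,::-1].copy(),None,fx=z,fy=z,interpolation=cv2.INTER_CUBIC)
    for side in(-1,1):
        for q in mdl(side):
            for u in proj(im,rk(p0,q)): cv2.circle(b,tuple(int(v) for v in ((u-[c0,r0]+.5)*z)),1,(0,255,0),-1)
    e=((proj(im,rk(p0,sh))-[c0,r0]+.5)*z).astype(int); cv2.line(b,tuple(map(int,e[0])),tuple(map(int,e[1])),(255,0,255),1)
    b=b[:600,:400] if n=="scene" else b
    out.append(cv2.resize(b,(395,600) if False else (395,int(b.shape[0]*395/b.shape[1]))))
H=max(o.shape[0] for o in out); out=[cv2.copyMakeBorder(o,0,H-o.shape[0],0,0,0) for o in out]
cv2.imwrite("pics/fit.png",np.hstack(out)); print(H)
```

```text
592
```

View pics/fit.png

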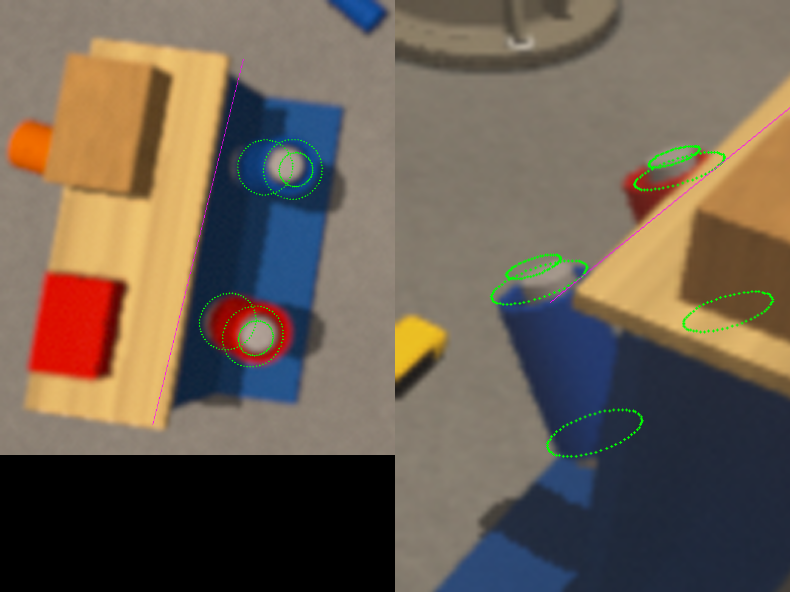

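```bash
cat > fit.py <<'E'
from h import *
from scipy.optimize import least_squares
np.set_printoptions(precision=4,suppress=True)
T=get_image("top");S=get_image("scene")
def rk(p,P):
    c,s=np.cos(p[2]),np.sin(p[2]);R=np.array([[c,-s,0],[s,c,0],[0,0,1]]);return np.atleast_2d(P)@R.T+[p[0],p[1],0]
a=np.array([-.5,0,.866])
tip=lambda s:np.array([-.016,.065*s,.122])+.048*a
def res(p):
    t=.205+p[3]
    return np.r_[(proj(T,rk(p,[tip(-1),tip(1),[.008,-.135,t],[.008,.135,t]]))-[[224,223.2],[214.1,279.8],[204.5,187.6],[183.2,310.4]]).ravel(),(proj(S,rk(p,[tip(-1),[.008,-.135,.205]]))-[[408.9,204.2],[416.3,210.2]]).ravel()]
r=least_squares(res,[.48,.3,1.42,.012],loss="soft_l1");p=r.x
if __name__=="__main__":
    print(p,np.degrees(p[2]),res(p).reshape(-1,2))
    print("blue mid",rk(p,[-.016,-.065,.122]),"axis",rk([0,0,p[2]],a),"red",rk(p,[-.016,.065,.122]))
E
python3 fit.py
```

```text
[ 0.4786  0.3022  1.4474 -0.0001] 82.92846832103105 [[ 0.4084  0.4838]
 [ 0.8264  0.0636]
 [ 0.0226  0.5818]
 [-0.3616 -0.1199]
 [ 0.5187  1.0499]
 [-0.281   2.6675]]
blue mid [[0.5411 0.2783 0.122 ]] axis [[-0.0616 -0.4962  0.866 ]] red [[0.4121 0.2943 0.122 ]]
```

The fit agrees within about 1 px: rack yaw 83°, blue sleeve centre (0.541, 0.278, 0.122). The mouth is at about (0.595, -0.168) with yaw -9.5°. Next I'll write the row planner and push the lever.

```bash
cat > plan.py <<'E'
import sys,json,math,numpy as np
from scipy.spatial.transform import Rotation as Ro
from cell import get_state
def frame(z,y):
    z=np.array(z,float);z/=np.linalg.norm(z);y=np.array(y,float);y-=z*(y@z);y/=np.linalg.norm(y)
    return Ro.from_matrix(np.c_[np.cross(y,z),y,z])
MY=-0.166; mx=np.array([math.cos(MY),math.sin(MY),0]);my=np.array([-math.sin(MY),math.cos(MY),0])
MOUTH=np.array([.5945,-.168,.24]); PIV=MOUTH-.085*mx; PIV[2]=.13
DOWN=frame([0,0,-1],mx)
AX=np.array([-.0616,-.4962,.866]); PEG=frame(-AX,[.992,-.123,0])
def plan(goals,grip,step=.04,ang=.12,start=None):
    s=get_state(); p,R=(np.array(s["ee_pos"]),Ro.from_rotvec(s["eef_rot"])) if start is None else start
    rows=[]
    for g,G in goals:
        g=np.array(g,float);n=max(1,math.ceil(max(np.linalg.norm(g-p)/step,(R.inv()*G).magnitude()/ang)))
        p0,R0=p.copy(),R; dw=(R0.inv()*G).as_rotvec()
        for i in range(1,n+1):
            t=np.round(R.inv().apply(p0+(g-p0)*i/n-p)*1000); w=np.round((R.inv()*R0*Ro.from_rotvec(dw*i/n)).as_rotvec(),2)
            rows.append([grip,[int(v) for v in t],[float(v)+0 for v in w]]); p=p+R.apply(t/1000); R=R*Ro.from_rotvec(w)
    print(len(rows),json.dumps(rows)); return p,R
E
python3 - <<'E'
from plan import *
a=PIV-.075*my-.005*mx
print(a)
plan([([.3,-.5,.33],DOWN),([a[0],a[1],.3],DOWN),([a[0],a[1],.238],DOWN)],0,.045,.15)
E
```

```text
[ 0.49334428 -0.22709754  0.13      ]
18 [[0, [13, -10, -17], [0.0, 0.0, -0.13]], [0, [15, -7, -17], [0.0, 0.0, -0.13]], [0, [15, -6, -16], [0.0, 0.0, -0.13]], [0, [17, -4, -17], [0.0, 0.0, -0.14]], [0, [16, -1, -17], [0.0, 0.0, -0.13]], [0, [17, 0, -17], [0.0, 0.0, -0.13]], [0, [16, 3, -17], [0.0, 0.0, -0.13]], [0, [16, 5, -16], [0.0, 0.0, -0.13]], [0, [38, 18, 4], [0.0, 0.0, 0.0]], [0, [37, 18, 3], [0.0, 0.0, 0.0]], [0, [38, 19, 4], [0.0, 0.0, 0.0]], [0, [37, 18, 4], [0.0, 0.0, 0.0]], [0, [38, 18, 3], [0.0, 0.0, 0.0]], [0, [38, 18, 4], [0.0, 0.0, 0.0]], [0, [37, 18, 4], [0.0, 0.0, 0.0]], [0, [38, 18, 4], [0.0, 0.0, 0.0]], [0, [0, 0, 31], [0.0, 0.0, 0.0]], [0, [0, 0, 31], [0.0, 0.0, 0.0]]]
```

>>> step_arm(
  rows=[
    [0,[13,-10,-17],[0,0,-0.13]],
    [0,[15,-7,-17],[0,0,-0.13]],
    [0,[15,-6,-16],[0,0,-0.13]],
    [0,[17,-4,-17],[0,0,-0.14]],
    [0,[16,-1,-17],[0,0,-0.13]],
    [0,[17,0,-17],[0,0,-0.13]],
    [0,[16,3,-17],[0,0,-0.13]],
    [0,[16,5,-16],[0,0,-0.13]],
    [0,[38,18,4],[0,0,0]],
    [0,[37,18,3],[0,0,0]],
    [0,[38,19,4],[0,0,0]],
    [0,[37,18,4],[0,0,0]],
    [0,[38,18,3],[0,0,0]],
    [0,[38,18,4],[0,0,0]],
    [0,[37,18,4],[0,0,0]],
    [0,[38,18,4],[0,0,0]],
    [0,[0,0,31],[0,0,0]],
    [0,[0,0,31],[0,0,0]],
    [0,[0,0,0],[0,0,0]],
  ],
)

```text
t: 4.78
ee_pos: [0.4912, -0.2263, 0.2354]
eef_rot: [-2.394, -2.027, 0.004]
wrist_force: [0.2, -0.3, 1.2]
width: -0.001
gripper_force: 0.0
```

>>> step_arm(
  rows=[
    [0,[20,0,0],[0,0,0]],
    [0,[15,0,0],[0,0,0]],
    [0,[12,0,0],[0,0,0]],
    [0,[12,0,0],[0,0,0]],
    [0,[12,0,2],[0,0,0]],
    [0,[12,0,4],[0,0,0]],
    [0,[12,0,4],[0,0,0]],
    [0,[12,0,4],[0,0,0]],
    [0,[10,0,4],[0,0,0]],
    [0,[8,0,4],[0,0,0]],
    [0,[0,0,0],[0,0,0]],
  ],
)

```text
t: 6.15
ee_pos: [0.5179, -0.0968, 0.221]
eef_rot: [2.39, 2.034, 0.016]
wrist_force: [-1.7, 5.1, 15.8]
width: -0.002
gripper_force: 7.7
```

Run:
```python
from h import *
S=get_image("scene");T=get_image("top")
a=cv2.resize(S["pixels"][80:210,180:330,::-1],(450,390),interpolation=cv2.INTER_CUBIC)
b=cv2.resize(T["pixels"][150:280,345:460,::-1],(345,390),interpolation=cv2.INTER_CUBIC)
cv2.imwrite("pics/lev.png",np.hstack([a,b]))
```

```text
(no output)
```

View pics/lev.png

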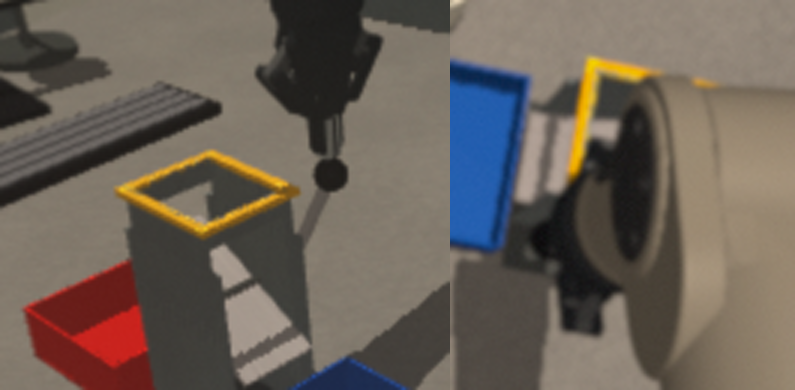

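The lever now leans toward the blue bin, with the knob at about (290,138) in the scene picture, and the fingertips are on its back. I'll estimate the angle.

```bash
cat > ang.py <<'E'
from h import *; from plan import *
S=get_image("scene")
l=[np.array(r["location"])*[400,640] for r in place_of("scene","lever_knob")]; print(l[:2])
for th in(.5,.6,.7,.75,.8): print(th,proj(S,PIV+.13*(np.sin(th)*my+np.cos(th)*np.array([0,0,1]))))
E
python3 ang.py
```

```text
[array([138.2 , 289.92])]
0.5 [[288.9617905  136.89256825]]
0.6 [[292.11633472 140.47255724]]
0.7 [[295.1072342  144.36143873]]
0.75 [[296.52877968 146.40639412]]
0.8 [[297.89472501 148.50959254]]
```

>>> step_arm(
  rows=[
    [0,[4,0,-6],[0,0,0]],
    [0,[4,0,0],[0,0,0]],
    [0,[4,0,0],[0,0,0]],
    [0,[0,0,0],[0,0,0]],
  ],
)

```text
t: 6.85
ee_pos: [0.5154, -0.0912, 0.2211]
eef_rot: [-2.396, -2.03, 0.001]
wrist_force: [0.3, 0.8, 0.1]
width: 0.005
gripper_force: 0.0
```

```bash
python3 ang.py | head -1
python3 - <<'E'
from h import *
S=get_image("scene")
cv2.imwrite("pics/lev2.png",cv2.resize(S["pixels"][80:210,220:330,::-1],(660,600)[:1]+(590,),interpolation=cv2.INTER_CUBIC))
E
```

```text
[array([141.32 , 292.672]), array([223.4, 414.4])]
```

View pics/lev2.png

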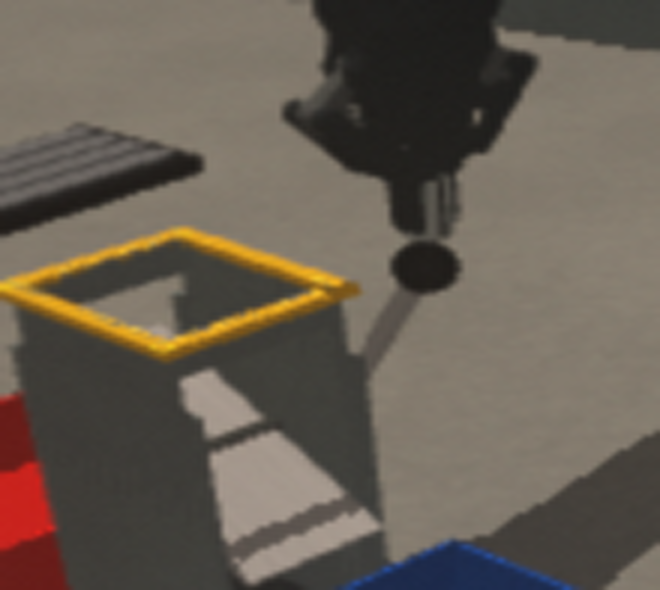

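>>> step_arm(
  rows=[
    [0,[-20,0,0],[0,0,0]],
    [0,[-5,0,6],[0,0,0]],
    [0,[0,0,7],[0,0,0]],
    [0,[10,0,0],[0,0,0]],
    [0,[8,0,0],[0,0,0]],
    [0,[6,0,0],[0,0,0]],
    [0,[5,0,0],[0,0,0]],
    [0,[5,0,0],[0,0,0]],
    [0,[0,0,0],[0,0,0]],
  ],
)

```text
t: 8.12
ee_pos: [0.5176, -0.0816, 0.2088]
eef_rot: [-2.397, -2.031, -0.002]
wrist_force: [0.8, 1.4, 3.6]
width: 0.002
gripper_force: 1.1
```

```bash
python3 ang.py
```

```text
[array([144.32 , 300.224])]
0.5 [[288.9617905  136.89256825]]
0.6 [[292.11633472 140.47255724]]
0.7 [[295.1072342  144.36143873]]
0.75 [[296.52877968 146.40639412]]
0.8 [[297.89472501 148.50959254]]
```

>>> step_arm(
  rows=[
    [0,[5,0,0],[0,0,0]],
    [0,[5,0,0],[0,0,0]],
    [0,[5,0,0],[0,0,0]],
    [0,[0,0,0],[0,0,0]],
  ],
)

```text
t: 8.72
ee_pos: [0.5198, -0.0669, 0.2085]
eef_rot: [-2.396, -2.031, -0.001]
wrist_force: [0.0, 1.6, 2.0]
width: 0.005
gripper_force: 1.1
```

```bash
python3 ang.py|head -1
```

```text
[array([144.4  , 293.696]), array([275.88, 256.32])]
```

Run:
```python
from h import *
from plan import *
S=get_image("scene")
b=cv2.resize(S["pixels"][80:210,220:330,::-1],(660,780),interpolation=cv2.INTER_CUBIC)
for th in(.6,.8):
    u=(proj(S,PIV+.13*(np.sin(th)*my+np.cos(th)*np.array([0,0,1])))[0]-[220,80]+.5)*6
    cv2.circle(b,tuple(int(v) for v in u),3,(0,255,0),-1)
u=(proj(S,get_state()["ee_pos"])[0]-[220,80]+.5)*6;cv2.circle(b,tuple(int(v) for v in u),3,(0,0,255),-1)
cv2.imwrite("pics/lev3.png",b[:590])
```

```text
(no output)
```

View pics/lev3.png

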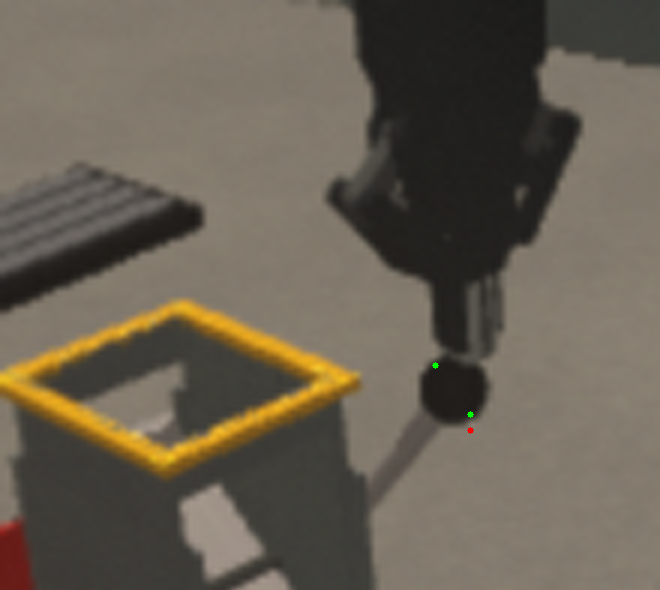

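>>> step_arm(
  rows=[
    [0,[0,0,-20],[0,0,0]],
    [0,[-10,0,-30],[0,0,0]],
    [0,[-20,0,-10],[0,0,0]],
    [0,[0,0,0],[0,0,0]],
  ],
)

```text
t: 9.38
ee_pos: [0.5145, -0.0996, 0.2686]
eef_rot: [2.401, 2.025, -0.0]
wrist_force: [-0.2, -0.1, -0.6]
width: 0.0
gripper_force: 0.0
```

```bash
python3 ang.py|head -1
python3 - <<'E'
from h import *
from plan import *
S=get_image("scene");T=get_image("top")
print(proj(S,[.226,-.61,.196]),proj(T,[.226,-.61,.196]))
s=get_state();p=np.array(s["ee_pos"]);print(p)
z=Ro.from_rotvec(s["eef_rot"]).apply([0,0,1])
out=[]
for im,(r,c) in((S,(60,220)),(T,(140,345))):
    b=cv2.resize(im["pixels"][r:r+150,c:c+100,::-1],(390,585),interpolation=cv2.INTER_CUBIC)
    for d,col in((0,(0,0,255)),(.05,(0,255,255)),(.1,(255,0,255))):
        u=(proj(im,p-z*d)[0]-[c,r]+.5)*3.9;cv2.circle(b,tuple(int(v) for v in u),3,col,-1)
    u=(proj(im,PIV+.13*(np.sin(.75)*my+np.cos(.75)*np.array([0,0,1])))[0]-[c,r]+.5)*3.9;cv2.circle(b,tuple(int(v) for v in u),3,(0,255,0),-1)
    out.append(b)
cv2.imwrite("pics/lev4.png",np.hstack(out))
E
```

```text
[array([144.6, 296. ]), array([196.32 , 442.304])]
[[225.5194654   89.46590087]] [[594.16710007 359.29199814]]
[ 0.514135   -0.09652802  0.26746647]
```

View pics/lev4.png

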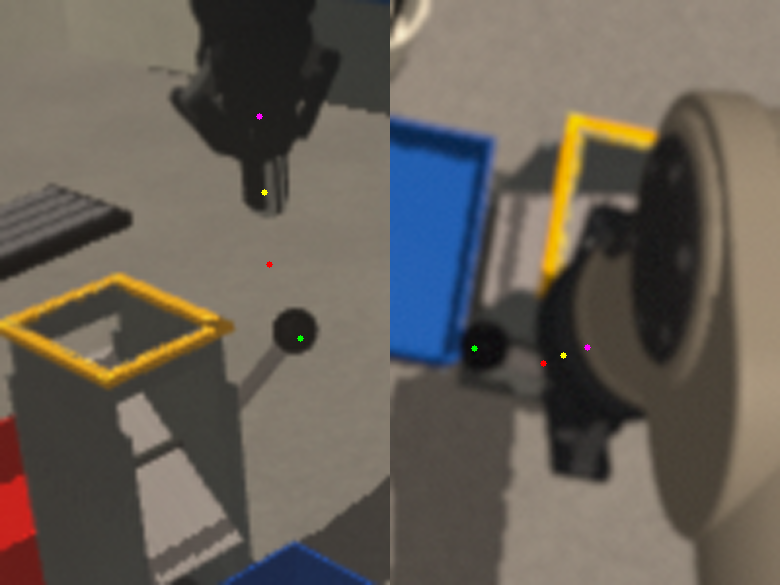

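The projected TCP sits about 35 mm beyond the visible fingertips, so the fingers rode over the knob (lever now at about 0.71). I'll take the real tip as about 36 mm behind the reported TCP, back off, go lower and finish the push.

>>> step_arm(
  rows=[
    [0,[-30,0,0],[0,0,0]],
    [0,[0,0,40],[0,0,0]],
    [0,[0,0,40],[0,0,0]],
    [0,[0,0,16],[0,0,0]],
    [0,[10,0,0],[0,0,0]],
    [0,[8,0,0],[0,0,0]],
    [0,[6,0,0],[0,0,0]],
    [0,[6,0,0],[0,0,0]],
    [0,[0,0,0],[0,0,0]],
  ],
)

```text
t: 10.7
ee_pos: [0.5152, -0.0979, 0.1732]
eef_rot: [2.397, 2.029, 0.001]
wrist_force: [-0.1, -2.3, 2.4]
width: -0.001
gripper_force: 1.4
```

```bash
python3 ang.py|head -1
```

```text
[array([146.68 , 297.088])]
```

>>> step_arm(
  rows=[
    [0,[5,0,0],[0,0,0]],
    [0,[5,0,0],[0,0,0]],
    [0,[4,0,0],[0,0,0]],
    [0,[0,0,0],[0,0,0]],
  ],
)

```text
t: 11.3
ee_pos: [0.5149, -0.0875, 0.1726]
eef_rot: [2.399, 2.026, -0.011]
wrist_force: [-5.6, -8.3, 6.2]
width: 0.001
gripper_force: 5.7
```

```bash
python3 ang.py|head -1
```

```text
[array([149.32 , 299.008])]
```

The lever is at its stop, with about 10 N resistance and an image angle near 0.8. I'll retreat and go to pre-grasp along the leaning peg.

```bash
cat >> plan.py <<'E'
MID=np.array([.541,.278,.122]); OFF=.055
peg=lambda s:MID+AX*(s-OFF)
E
python3 - <<'E'
from plan import *
s=get_state();p=np.array(s["ee_pos"])
a=p-.03*my
plan([(a,DOWN),(a+[0,0,.13],DOWN),(peg(.16),PEG),(peg(.125),PEG)],85,.045,.12)
E
```

```text
13 [[85, [-30, 0, 0], [0.0, 0.01, 0.0]], [85, [0, 0, -43], [0.0, 0.0, 0.0]], [85, [0, 0, -44], [0.0, 0.0, 0.0]], [85, [1, 0, -43], [0.0, 0.0, 0.0]], [85, [43, -4, 11], [0.0, 0.06, -0.01]], [85, [42, -4, 14], [0.0, 0.07, 0.0]], [85, [40, -4, 17], [0.0, 0.06, -0.01]], [85, [40, -3, 20], [0.0, 0.07, 0.0]], [85, [39, -3, 22], [0.0, 0.06, -0.01]], [85, [37, -3, 24], [0.01, 0.07, 0.0]], [85, [35, -3, 27], [0.0, 0.06, -0.01]], [85, [34, -2, 29], [0.0, 0.07, 0.0]], [85, [0, 0, 35], [0.0, 0.0, 0.0]]]
```

>>> step_arm(
  rows=[
    [0,[-30,0,0],[0,0.01,0]],
    [0,[0,0,-43],[0,0,0]],
    [0,[0,0,-44],[0,0,0]],
    [0,[1,0,-43],[0,0,0]],
    [85,[43,-4,11],[0,0.06,-0.01]],
    [85,[42,-4,14],[0,0.07,0]],
    [85,[40,-4,17],[0,0.06,-0.01]],
    [85,[40,-3,20],[0,0.07,0]],
    [85,[39,-3,22],[0,0.06,-0.01]],
    [85,[37,-3,24],[0.01,0.07,0]],
    [85,[35,-3,27],[0,0.06,-0.01]],
    [85,[34,-2,29],[0,0.07,0]],
    [85,[0,0,35],[0,0,0]],
    [85,[0,0,0],[0,0,0]],
  ],
)

```text
t: 13.15
ee_pos: [0.535, 0.2499, 0.1821]
eef_rot: [-2.046, -1.812, -0.55]
wrist_force: [-1.0, 0.2, 0.6]
width: 0.99
gripper_force: 0.0
```

```bash
cat > look.py <<'E'
import sys
from h import *
from plan import *
S=get_image("scene");T=get_image("top")
s=get_state();p=np.array(s["ee_pos"]);R=Ro.from_rotvec(s["eef_rot"]);z=R.apply([0,0,1]);y=R.apply([0,1,0])
print(p,z,y,"s along/perp:",(p-MID)@AX,(p-MID)-((p-MID)@AX)*AX)
out=[]
for im,(r,c) in((S,(130,370)),(T,(150,150))):
    b=cv2.resize(im["pixels"][r:r+150,c:c+100,::-1],(390,585),interpolation=cv2.INTER_CUBIC)
    L=[(p,(0,0,255)),(p-z*.05,(0,255,255)),(p-z*.1,(255,0,255)),(p+[0,0,.036],(0,255,0))]+[(MID+AX*k,(255,255,0)) for k in(-.04,.04,.048,.09)]
    for q,col in L:
        u=(proj(im,q)[0]-[c,r]+.5)*3.9;cv2.circle(b,tuple(int(v) for v in u),3,col,-1)
    out.append(b)
cv2.imwrite(sys.argv[1],np.hstack(out))
E
python3 look.py pics/peg1.png
```

```text
[0.53819661 0.24792451 0.18453638] [ 0.06206706  0.50233576 -0.86244215] [ 9.92370695e-01 -1.23289291e-01 -3.93167006e-04] s along/perp: 0.06925265507857568 [0.00146257 0.00428768 0.00256358]
```

View pics/peg1.png

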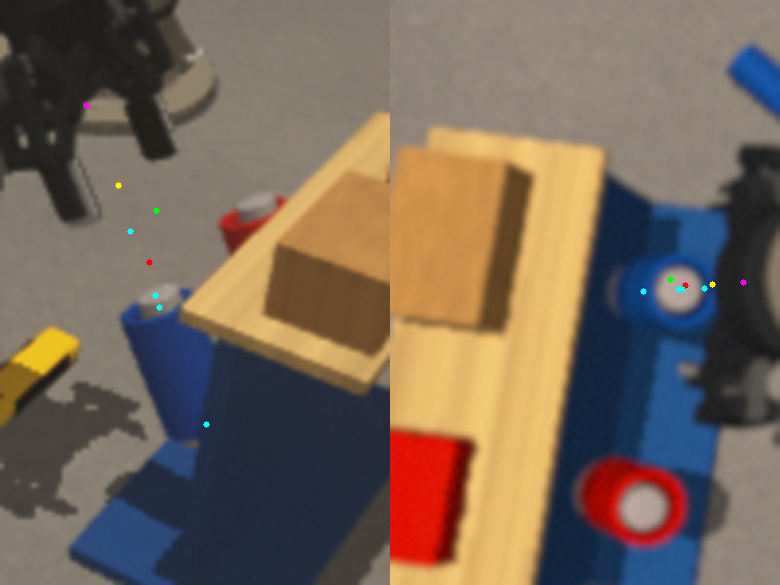

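The peg tip at (680,288) in the top picture matches the model. The open tips average (119,186) in the scene picture, on the tool axis about 49 mm behind the reported TCP. That confirms a shift along the tool axis. I'll descend and grip.

>>> step_arm(
  rows=[
    [85,[-4,-1,20],[0,0,0]],
    [85,[0,0,30],[0,0,0]],
    [85,[0,0,30],[0,0,0]],
    [85,[0,0,22],[0,0,0]],
    [85,[0,0,0],[0,0,0]],
  ],
  grip_force=30,
)

```text
t: 13.88
ee_pos: [0.5431, 0.2953, 0.0941]
eef_rot: [-2.051, -1.811, -0.556]
wrist_force: [0.4, 0.7, -0.6]
width: 0.991
gripper_force: 0.0
```

>>> step_arm(
  rows=[
    [30,[0,0,0],[0,0,0]],
    [30,[0,0,0],[0,0,0]],
    [30,[0,0,0],[0,0,0]],
    [30,[0,0,0],[0,0,0]],
    [30,[0,0,0],[0,0,0]],
    [30,[0,0,0],[0,0,0]],
  ],
)

```text
t: 14.62
ee_pos: [0.5443, 0.2945, 0.0953]
eef_rot: [-2.053, -1.812, -0.559]
wrist_force: [-2.6, -4.8, 7.5]
width: 0.539
gripper_force: 29.9
```

>>> step_arm(
  rows=[
    [30,[0,0,-10],[0,0,0]],
    [30,[0,0,-20],[0,0,0]],
    [30,[0,0,-25],[0,0,0]],
    [30,[0,0,-25],[0,0,0]],
    [30,[0,0,-25],[0,0,0]],
    [30,[0,0,-25],[0,0,0]],
    [30,[0,0,0],[0,0,0]],
    [30,[0,0,0],[0,0,0]],
  ],
)

```text
t: 15.62
ee_pos: [0.5343, 0.2302, 0.2055]
eef_rot: [-2.051, -1.812, -0.555]
wrist_force: [0.1, -0.0, -0.6]
width: 0.541
gripper_force: 31.6
```

```bash
python3 - <<'E'
from plan import *
s=get_state();print(s["width"],s["ee_pos"],s["gripper_force"],s["wrist_force"])
m=MOUTH+[0,0,.075]
plan([(np.array(s["ee_pos"])+[0,-.08,.09],PEG),(m,DOWN)],30,.04,.12)
E
python3 look.py pics/peg2.png
```

```text
0.5411129580518856 [0.53434068 0.23016772 0.20552308] 31.61639392375946 [ 0.07672941 -0.03883253 -0.6457056 ]
13 [[30, [-6, 2, -29], [0.0, 0.0, 0.0]], [30, [-6, 3, -30], [0.0, 0.0, 0.0]], [30, [-5, 2, -29], [0.0, 0.0, 0.0]], [30, [-6, 3, -30], [0.0, -0.01, 0.0]], [30, [-29, 11, -19], [0.0, -0.06, 0.0]], [30, [-29, 11, -17], [0.0, -0.06, 0.01]], [30, [-31, 11, -15], [0.0, -0.05, 0.0]], [30, [-31, 11, -14], [0.0, -0.06, 0.01]], [30, [-32, 12, -12], [-0.01, -0.06, 0.0]], [30, [-33, 12, -10], [0.0, -0.06, 0.01]], [30, [-33, 12, -7], [0.0, -0.05, 0.0]], [30, [-33, 12, -7], [0.0, -0.06, 0.01]], [30, [-34, 12, -4], [0.0, -0.06, 0.0]]]
[0.53401866 0.23053767 0.20516879] [ 0.06008486  0.50165656 -0.86297769] [ 0.99247703 -0.12241363 -0.00205887] s along/perp: 0.0960050267533186 [-1.06742885e-03  1.75367255e-04  2.84339384e-05]
```

View pics/peg2.png

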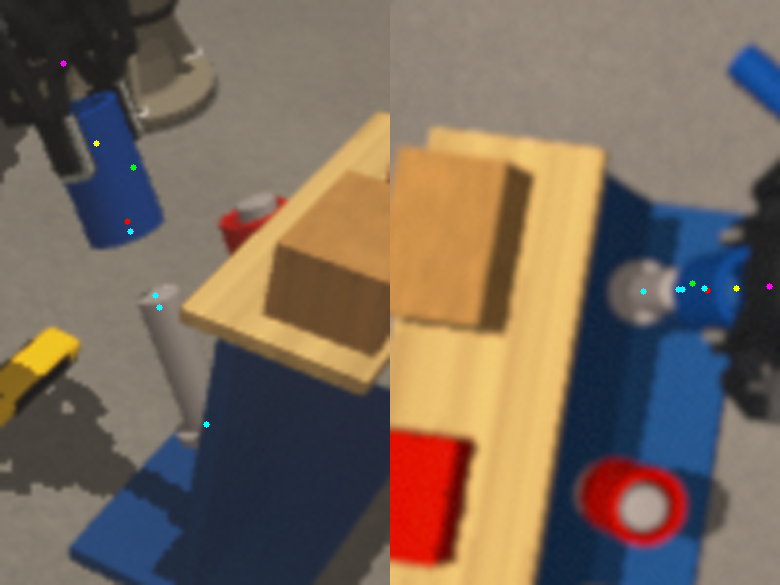

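The sleeve hangs clear of the peg (lower end at (130,235), peg tip at (157,295)) and the red sleeve is untouched. Now I'll carry it to the chute.

>>> step_arm(
  rows=[
    [30,[-6,2,-29],[0,0,0]],
    [30,[-6,3,-30],[0,0,0]],
    [30,[-5,2,-29],[0,0,0]],
    [30,[-6,3,-30],[0,-0.01,0]],
    [30,[-29,11,-19],[0,-0.06,0]],
    [30,[-29,11,-17],[0,-0.06,0.01]],
    [30,[-31,11,-15],[0,-0.05,0]],
    [30,[-31,11,-14],[0,-0.06,0.01]],
    [30,[-32,12,-12],[-0.01,-0.06,0]],
    [30,[-33,12,-10],[0,-0.06,0.01]],
    [30,[-33,12,-7],[0,-0.05,0]],
    [30,[-33,12,-7],[0,-0.06,0.01]],
    [30,[-34,12,-4],[0,-0.06,0]],
    [30,[0,0,0],[0,0,0]],
    [30,[0,0,0],[0,0,0]],
  ],
)

```text
t: 17.6
ee_pos: [0.5947, -0.1664, 0.3149]
eef_rot: [-2.393, -2.031, 0.0]
wrist_force: [0.1, -0.4, -0.2]
width: 0.54
gripper_force: 31.6
```

Run:
```python
from plan import *
plan([(MOUTH+[0,0,.075],DOWN),(MOUTH+[0,0,-.015],DOWN)],30,.025,.1)
from h import *
S=get_image("scene");p=np.array(get_state()["ee_pos"])
b=cv2.resize(S["pixels"][50:200,190:340,::-1],(590,590),interpolation=cv2.INTER_CUBIC);k=590/150
for q,c in((p,(0,0,255)),(p+[0,0,.0315],(0,255,255)),(p-[0,0,.0085],(255,255,0)),(MOUTH,(0,255,0))):
    u=(proj(S,q)[0]-[190,50]+.5)*k;cv2.circle(b,tuple(int(v) for v in u),3,c,-1)
cv2.imwrite("pics/ch.png",b)
```

```text
5 [[30, [-2, 0, 0], [0.0, 0.0, 0.0]], [30, [0, 0, 22], [0.0, 0.0, 0.0]], [30, [0, 0, 23], [0.0, 0.0, 0.0]], [30, [0, 0, 22], [0.0, 0.0, 0.0]], [30, [0, 0, 23], [0.0, 0.0, 0.0]]]
```

View pics/ch.png

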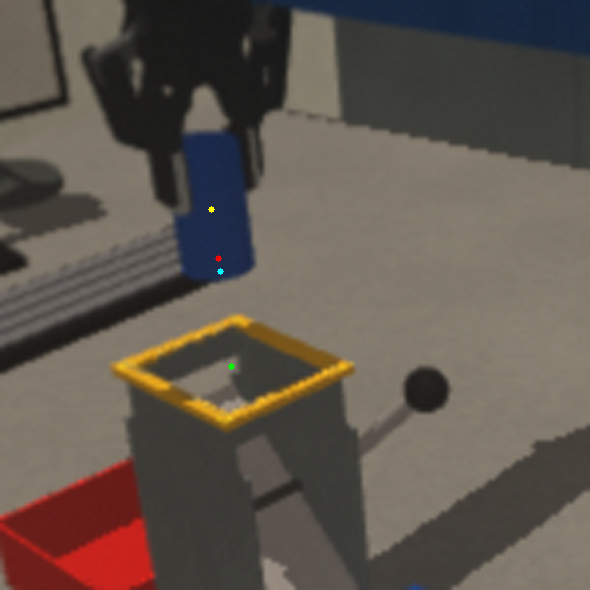

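The sleeve's lower end (220,271) is straight above the mouth's centre (232,366), and the lever is set. Lowering.

>>> step_arm(
  rows=[
    [30,[-1,0,22],[0,0,0]],
    [30,[0,0,23],[0,0,0]],
    [30,[0,0,22],[0,0,0]],
    [30,[0,0,23],[0,0,0]],
    [30,[0,0,0],[0,0,0]],
    [30,[0,0,0],[0,0,0]],
  ],
)

```text
t: 18.4
ee_pos: [0.5952, -0.1686, 0.2269]
eef_rot: [2.396, 2.032, 0.001]
wrist_force: [-0.8, -0.7, -0.2]
width: 0.539
gripper_force: 31.6
```

>>> step_arm(
  rows=[
    [85,[0,0,0],[0,0,0]],
    [85,[0,0,0],[0,0,0]],
    [85,[0,0,0],[0,0,0]],
    [85,[0,0,0],[0,0,0]],
    [85,[0,0,0],[0,0,0]],
    [85,[0,0,-30],[0,0,0]],
    [85,[0,0,-40],[0,0,0]],
    [85,[0,0,-40],[0,0,0]],
    [85,[0,0,0],[0,0,0]],
    [85,[0,0,0],[0,0,0]],
    [85,[0,0,0],[0,0,0]],
    [85,[0,0,0],[0,0,0]],
    [85,[0,0,0],[0,0,0]],
  ],
)

```text
t: 20.02
ee_pos: [0.5945, -0.1691, 0.3353]
eef_rot: [-2.396, -2.03, 0.002]
wrist_force: [-0.5, 0.4, -0.3]
width: 0.993
gripper_force: 0.0
```

```bash
python3 ang.py|head -1
python3 - <<'E'
from h import *
save(get_image("scene"),"pics/end.png")
E
```

```text
[array([152.2  , 298.624])]
```

View pics/end.png

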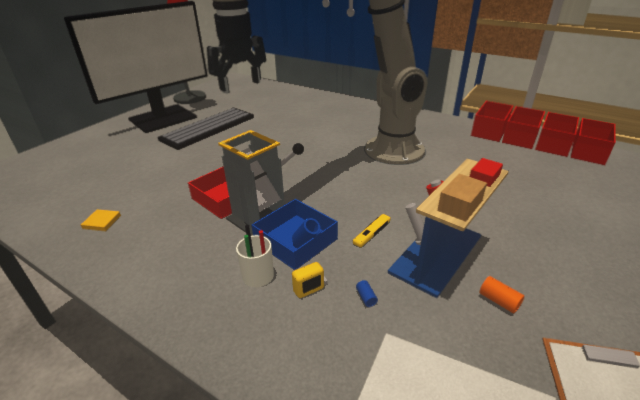

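The blue sleeve is in the blue bin at about (307,230), and the lever and bystanders are unchanged. I'll wait a second and check that it's at rest.

>>> step_arm(
  rows=[
    [85,[0,0,-20],[0,0,0]],
    [85,[0,0,0],[0,0,0]],
    [85,[0,0,0],[0,0,0]],
    [85,[0,0,0],[0,0,0]],
    [85,[0,0,0],[0,0,0]],
    [85,[0,0,0],[0,0,0]],
    [85,[0,0,0],[0,0,0]],
    [85,[0,0,0],[0,0,0]],
  ],
)

```text
t: 21.18
ee_pos: [0.5947, -0.1691, 0.3558]
eef_rot: [-2.397, -2.031, 0.001]
wrist_force: [0.9, 0.3, -0.0]
width: 0.995
gripper_force: 0.0
```

Run:
```python
from h import *
def g():
    S=get_image("scene");T=get_image("top")
    for c,im in(("scene",S),("top",T)):
        print(c,[(round(float(r["confidence"]),2),np.round(np.array(r["location"])*[400,640]),np.round(atz(im,r["location"],.027),3)) for r in place_of(c,"blue_sleeve_mid")])
    return S["pixels"].astype(int)
a=g();b=g();print(np.abs(a-b)[190:270,250:345].max())
```

```text
scene [(0.82, array([294., 500.]), array([0.562, 0.49 , 0.027])), (0.78, array([294., 367.]), array([0.712, 0.242, 0.027])), (0.56, array([232., 305.]), array([0.608, 0.006, 0.027])), (0.48, array([231., 370.]), array([0.514, 0.153, 0.027]))]
top [(0.79, array([196., 320.]), array([0.632, 0.029, 0.027])), (0.72, array([172., 249.]), array([0.696, 0.227, 0.027])), (0.67, array([220., 151.]), array([0.559, 0.489, 0.027])), (0.48, array([197., 415.]), array([ 0.633, -0.237,  0.027]))]
scene [(0.91, array([234., 304.]), array([0.614, 0.006, 0.027])), (0.91, array([294., 366.]), array([0.714, 0.239, 0.027])), (0.8, array([295., 499.]), array([0.566, 0.489, 0.027]))]
top [(0.97, array([192., 323.]), array([0.641, 0.02 , 0.027])), (0.61, array([171., 250.]), array([0.698, 0.224, 0.027])), (0.6, array([224., 150.]), array([0.546, 0.49 , 0.027]))]
3
```

Run:
```python
from h import *
S=get_image("scene");T=get_image("top")
s=[r["location"] for r in place_of("scene","blue_sleeve_mid") if abs(r["location"][1]*640-304)<12 and abs(r["location"][0]*400-233)<12]
t=[r["location"] for r in place_of("top","blue_sleeve_mid") if abs(r["location"][1]*640-322)<12]
X,e=tri([ray(S,s[0]),ray(T,t[0])]);print(X,e)
if X[2]<.06: print(finish_job())
```

```text
[0.63189515 0.02399881 0.04735971] [np.float64(0.00047782765347237984), np.float64(0.0004778276534723675)]
the job is handed in; nothing more can be done
None
```

I handed the job in: the lever is at its stop towards the blue bin, and the blue sleeve went down the chute and lies still in the blue bin. The red sleeve, tape measure, mug and knife looked unmoved; I got no verdict back.

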